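# Empty the drilling machine's catch tray into the tote

### The arm

A 6-joint arm with a two-finger parallel gripper is mounted at the origin on the work surface. World frame = base frame: x ahead of the robot, y to its left, z up, the work surface at z = 0. Lengths are in mm, angles in rad, forces in N, time in s.
With the tool pointing down it reaches from about 275 to 1000 mm from the base axis. Payload 8.4 kg.
Tool frame: the origin (TCP) lies midway between the tips of the shut fingers; the grasp point (between the pads) lies 19 mm behind it; z points along the fingers, y is the line along which they close (so a half turn about z gives the same grasp; the last joint's range is limited). The gripper opens to 85 mm and grips with 20 to 120 N. Pads are 22 mm wide; open, the fingers measure 114 mm over their backs; the gripper's body (76 mm by 85 mm) begins 54 mm behind the grasp point. The pads swing forward as they close: fully open they stand 13 mm farther back than shut.
Start: joints at [-1.232, 0.353, 1.633, -0, 1.155, -0.002], TCP at [208.899, -589.058, 231.281] pointing down, gripper open.
Joint ranges: [-2.63, 2.63], [-0.92, 2.1], [0.06, 2.66], [-1.3, 4.44], [0, 2.69], [-3.02, 3.02]. Speed limits (rad/s): [2.22, 2.22, 2.79, 3.14, 3.14, 3.14].

### API

Orientations are given as [roll, pitch, yaw] about the fixed x, y, z axes, in that order (R = Rz(yaw) Ry(pitch) Rx(roll)).
In Python, from rig import r, cams gives the robot as it stands. The module is installed in compiled form; this text tells all that it offers.
- The arm moves only by the tool send_rows, never from a script. Its argument "targets" is one flat list of numbers, 7 for each row, row after row: the shift along the tool's x, y, z in m, then the turn, a rotation vector about the tool's x, y, z in rad, then the opening, from -1 (shut) to 1 (fully open). In form: [tx, ty, tz, wx, wy, wz, fingers, tx, ty, tz, wx, wy, wz, fingers, ...]. A call has 1 to 12 rows; each row is the pose to reach, as a shift and turn from the pose commanded when the call began, along the tool's axes at that moment; what a row does not reach only later rows make up. A row lasts 1/12 s, in which the tool goes at most 41.7 mm and 7.16 degrees, less where a joint would pass 70% of its speed; a pose out of reach is approached as far as the arm can. A call with a gripper value outside its range is refused whole. The fingers move at their own pace and stop on an object; "grip_force" is the grip in N (left out, the last holds). Time passes only in rows, so rows that repeat a pose let the fingers close. It gives the time, the measured TCP pose, the force, the opening and the grip force at its end, in the units of the state.
- r.sense(): the state, without advancing time (a new reading comes with each control period).
- cams.grab_frame(name): name is "scene" or "side" or "wrist"; returns a dict with "color" (480x640x3 uint8, blue, green, red), "fx", "fy", "cx", "cy" (pixels), "xyz" and "attitude" of the camera in the world. Camera axes: x right, y down, z forward; pixel columns grow to the right and rows downward; lengths in mm; the calibration is good to about 2 mm. A picture is of the moment at which its call begins. There is no depth.
- r.sign_off(): hands the job in; it is judged then, once.
The state is a dict: "clock": time; "qpos": joint angles; "qvel": joint speeds; "joint_efforts": joint torques, N m; "eef_pos": TCP position; "tcp_rot": TCP orientation; "contact_force": force on the tool from outside, world axes, zero at the start; "wrist_torque": the same for the moment, N m; "opening": opening from 0.0 (shut) to 1.0 (fully open); "grasp_force": force on a finger pad.
Only numpy, scipy, OpenCV 4.12 (cv2) and the standard library are available. Lean on these libraries where they do the work, as an engineer would, in place of code of your own. Each camera call takes 0.05 s, during which the arm holds its last target. There are 200 camera calls.

### The job

The drilling machine has finished its run. First clear the tote: take the red ear defenders that stand in it and hang them by the headband over the bar of the rail. Then collect the two drilled toy-car bodies from the catch tray into the tote, setting them down gently, cab up, both flat on the tote's floor; leave the dark offcut in the tray, do not drop anything and leave the other things on the table (glue bottle, bowl, undrilled car body, roll of tape) where they are.

Things in the scene. Friction and masses are not known exactly. Their poses are not given: they have to be found in the camera images.
- tray: open grey catch tray, outside 290 (x) x 190 (y) x 40 high, walls and floor 5 mm, fixed to a white drilling machine (380 x 300, 250 high) whose face is 170 mm from the tray centre on the -y side; from it a steel chute 170 wide slopes down over the tray wall (lip at y = -75 mm, 45 mm up). Origin: at table height under the tray centre. Fixed.
- tote_floor (a point): centre of the inner floor (5 mm above the table) of the open blue tote, outside 260 (x) x 200 (y) x 70 high, walls 5 mm, x along its length, z up. The tote is fixed to the table.
- rail_bar (a point): middle of the steel bar (axis) of the ear-defender rail: bar diameter 16, 224 long along y, axis 150 mm above the table, on two posts 200 mm apart; wooden foot 110 (x) x 230 (y) x 10. Fixed.
- rail: the same rail; origin under its foot's centre at table height, y along the bar, z up
- muffs: ear defenders standing in the tote on two red cups, black headband arched above in the x-z plane: 168 (x) x 64 (y) x 148 high. Cups 85 high, gap between them 92 in x. The crown has a pad 34 (x) x 30 wide (y) x 20 thick, underside at 128, top at 148 mm; beside it the band is 24 wide and slopes down. 240 g. Origin: centre of the underside; z up.
- muffs_crown (a point): middle of the underside of the headband's crown pad, 128 mm above the origin of the ear defenders: this is what rests on the bar
- car_a: finished toy-car body of pale wood, 100 long (x) x 40 wide (y), drilled holes seen as black spots (one of 18 mm on top of the cab). Chassis 24 high; cab on it from x = -32 to +20, full width, its top 46 above the underside. 90 g. Origin: centre of the underside, x to the nose, z up. Starts in the catch tray, cab up.
- car_b: the second one: finished toy-car body of pale wood, 100 long (x) x 40 wide (y), drilled holes seen as black spots (one of 18 mm on top of the cab). Chassis 24 high; cab on it from x = -32 to +20, full width, its top 46 above the underside. 90 g. Origin: centre of the underside, x to the nose, z up. Starts in the catch tray, cab up.
- offcut: plain block of dark wood, 70 (x) x 36 (y) x 30 high, no holes, lying in the catch tray; stays there. Origin: centre of its underside.
- blank: undrilled toy-car body of pale wood, without black spots, same size as the finished ones, on the table beyond the work area; stays. Origin: centre of its underside.
- glue: glue bottle, 52 diameter, 130 high, standing on the table; stays. Origin: centre of its underside.
- bowl: white bowl of wooden beads, 110 diameter, 45 high; stays. Origin: centre of its underside.
- tape: yellow roll of tape, 90 diameter, 24 high, lying on the table near the robot; stays. Origin: centre of its underside.

How it is judged (in metres and radians):
On the way, in this order (a step that is already met when the one before it is completed fails the run):
1. the ear defenders hang over the bar by the headband, let go and still (x of muffs_crown in the frame of rail_bar between -0.025 and 0.025 m and y of muffs_crown in the frame of rail_bar between -0.08 and 0.08 m and z of muffs_crown in the frame of rail_bar between 0 and 0.02 m and angle between muffs's own z axis and vertical below 0.35 rad and angle between the x axis of muffs and the x axis of rail, either way round below 0.6 rad and contact force between the fingers and muffs below 0.1 N and linear speed of muffs below 0.05 m/s), for 0.2 s.
2. both car bodies lie in the tote, cab up, on its floor and let go (x of car_a in the frame of tote_floor between -0.12 and 0.12 m and y of car_a in the frame of tote_floor between -0.09 and 0.09 m and z of each of car_a, car_b in the frame of tote_floor below 0.012 m and angle between each of car_a, car_b's own z axis and vertical below 0.2 rad and contact force between the fingers and car_a below 0.1 N and linear speed of each of car_a, car_b below 0.03 m/s and x of car_b in the frame of tote_floor between -0.12 and 0.12 m and y of car_b in the frame of tote_floor between -0.09 and 0.09 m and contact force between the fingers and car_b below 0.1 N), for 0.2 s.
At the end, for the whole second after the job is handed in: Ear defenders hang by the crown pad on the bar (25 mm across, 80 mm along from its middle, under 20 deg tilt, arch across the bar within 34 deg). Both finished cars lie on the tote floor (within 12 mm), cab up (11 deg). All let go and at rest; the offcut still in the tray (all of step 1 and all of step 2 and x of offcut in the frame of tray between -0.14 and 0.14 m and y of offcut in the frame of tray between -0.09 and 0.09 m and z of offcut in the frame of tray below 0.03 m); the robot touches nothing.
It fails at once if another thing on the table (blank, glue, bowl, tape) was shifted by more than 30 mm (distance of any of blank, glue, bowl, tape from where it was at the start of the episode above 0.03 m).
It fails at once if the ear defenders or a car body dropped or thrown (faster than 0.8 m/s out of the fingers, a fall of over 30 mm) ((contact force between the fingers and muffs below 0.02 N and linear speed of muffs above 0.8 m/s) or (contact force between the fingers and car_a below 0.02 N and linear speed of car_a above 0.8 m/s) or (contact force between the fingers and car_b below 0.02 N and linear speed of car_b above 0.8 m/s)).
It also fails if it takes over 72 s, if anything falls off the work surface, if the arm or the gripper's body presses on something with over 40 N, if the wrist force passes 120 N, or if a joint passes its speed limit or range.

## Working session

There is one attempt and no reset: what is moved stays moved. The work goes in short steps, Python scripts to look and compute and a tool call to move; the robot and the scene stay as the last step left them, time stands still between calls to the robot, and variables do not carry over. Pictures are saved under pics/ and viewed, at most 10 in all, crops included, and the job is handed in when it is done.

Besides the shell and the picture viewer there is one more tool, called after "Emit:" in YAML: its name, and indented under it one key for each argument. send_rows: Moves the arm, as the interface text tells. Its arguments: {"type":"object","properties":{"targets":{"type":"array"},"grip_force":{"type":"number"}},"required":["targets"]}

```bash
mkdir -p pics; python3 - <<'E'
from rig import r,cams
import cv2,json
s=r.sense();print({k:s[k] for k in('clock','eef_pos','tcp_rot','opening')})
for n in('scene','side'):
    f=cams.grab_frame(n);cv2.imwrite(f'pics/{n}0.png',f['color']);print(n,{k:f[k] for k in f if k!='color'})
E
```

```text
{'clock': 0.0, 'eef_pos': array([ 208.73576909, -588.60080792,  230.55472173]), 'tcp_rot': array([-3.14020142e+00, -2.11342396e-05,  3.40797159e-01]), 'opening': 0.9982301360240751}
scene {'fx': 552.7972932849954, 'fy': 552.7972932849954, 'cx': 314.8846187067025, 'cy': 247.0682334307461, 'xyz': array([1566.28752571, -254.4374467 ,  900.95120311]), 'attitude': array([-2.18315304,  0.01721471,  1.29013227])}
side {'fx': 476.17330014516125, 'fy': 476.17330014516125, 'cx': 314.4446160303817, 'cy': 239.05394245012718, 'xyz': array([-33.2433296 , 761.75473361, 729.93251881]), 'attitude': array([-2.17249827, -0.01358462, -2.47659617])}
```

View pics/scene0.png

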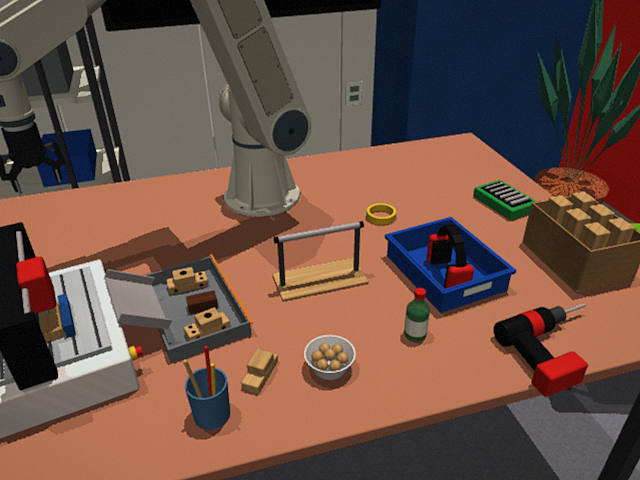

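View pics/side0.png

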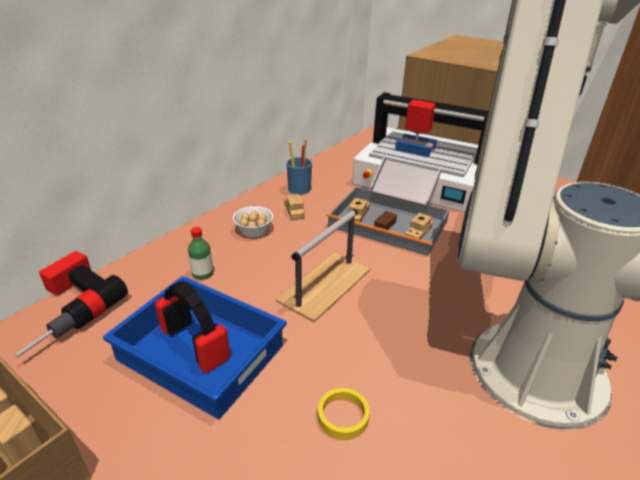

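The scene view shows the tray at (195,305), the rail bar from (277,240) to (362,226), the tote around (450,262) and the muffs crown near (455,232). In the side view the tote is around (195,335), the bar runs (295,257)-(355,213), and the crown is near (185,290). I'll enlarge the key areas to pick features.

```bash
python3 - <<'E'
import cv2,numpy as np
a=cv2.imread('pics/scene0.png');b=cv2.imread('pics/side0.png')
def c(im,x,y,w,h,s):return cv2.resize(im[y:y+h,x:x+w],None,fx=s,fy=s,interpolation=cv2.INTER_CUBIC)
o=np.zeros((600,800,3),np.uint8)
def put(i,x,y):o[y:y+i.shape[0],x:x+i.shape[1]]=i
put(c(a,100,240,160,120,5),0,0)
cv2.imwrite('pics/c1.png',o)
o[:]=0
put(c(a,380,210,140,100,3),0,0)       # tote scene
put(c(b,320,180,130,75,3),420,0)      # tray side
put(c(b,100,270,190,140,2),0,310)
put(c(a,265,215,105,85,2),400,310)
put(c(b,270,200,110,120,2),580,300)
cv2.imwrite('pics/c2.png',o)
E
```

```text
Traceback (most recent call last):
ValueError: could not broadcast input array from shape (225,390,3) into shape (225,380,3)
```

View pics/c1.png

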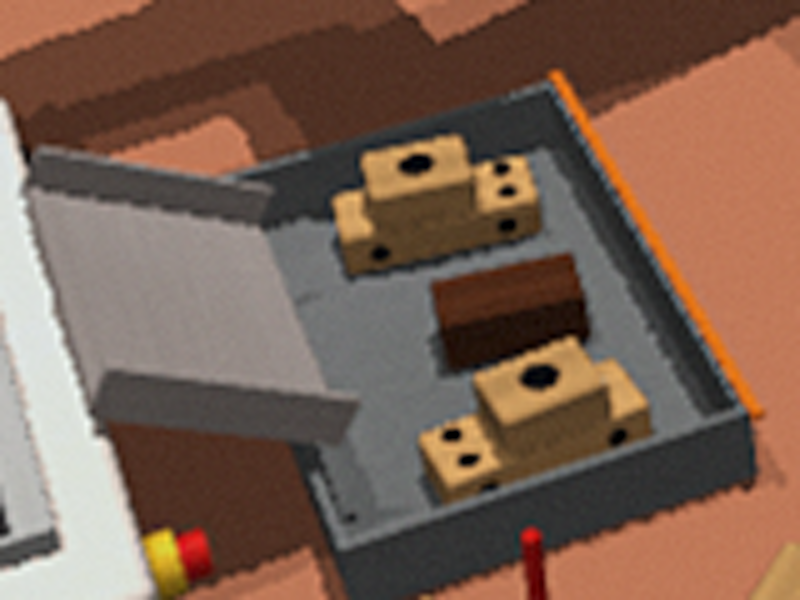

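Far car: cab-hole at (183.2,272.6) full-frame, nose to the right. Near car: cab-hole at (208,315.2), nose to the left. The offcut lies between them.

```bash
python3 - <<'E'
import cv2,numpy as np
a=cv2.imread('pics/scene0.png');b=cv2.imread('pics/side0.png')
def c(im,x,y,w,h,s):return cv2.resize(im[y:y+h,x:x+w],None,fx=s,fy=s,interpolation=cv2.INTER_CUBIC)
o=np.zeros((600,800,3),np.uint8)
def put(i,x,y):o[y:y+i.shape[0],x:x+i.shape[1]]=i
put(c(a,380,210,140,100,3),0,0)       # tote scene
put(c(b,325,185,125,70,3),420,0)      # tray side
put(c(b,100,270,190,140,2),0,310)
put(c(a,265,215,105,85,2),385,310)
put(c(b,270,200,105,120,2),590,310)
cv2.imwrite('pics/c2.png',o)
E
```

```text
(no output)
```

View pics/c2.png

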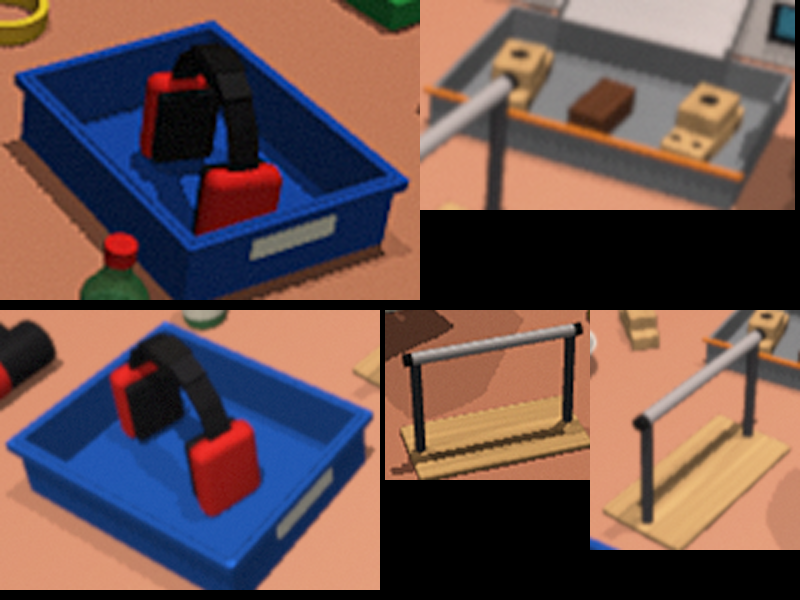

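Picked pixels: tote rim scene (386,236),(451,218),(516,271),(443,291), side (183.5,276.5),(286.5,323.5),(217.5,400),(104,338.5). Bar ends are scene (276.5,239.5),(361.5,224), side (296.5,256.5),(353.5,212.5).

```bash
cat > h.py <<'E'
import numpy as np,cv2
from scipy.spatial.transform import Rotation as R
from rig import r,cams
class Cam:
    def __init__(s,n):
        f=cams.grab_frame(n);s.im=f['color'];s.f=f;s.p=np.array(f['xyz']);s.R=R.from_euler('xyz',f['attitude']).as_matrix()
    def ray(s,u):
        f=s.f;d=s.R@[(u[0]-f['cx'])/f['fx'],(u[1]-f['cy'])/f['fy'],1];return d/np.linalg.norm(d)
    def at(s,u,z):
        d=s.ray(u);return s.p+d*(z-s.p[2])/d[2]
    def px(s,X):
        q=s.R.T@(np.array(X)-s.p);return np.array([s.f['cx']+s.f['fx']*q[0]/q[2],s.f['cy']+s.f['fy']*q[1]/q[2]])
def tri(a,u,b,v):
    d,e=a.ray(u),b.ray(v);t=np.linalg.lstsq(np.c_[d,-e],b.p-a.p,rcond=None)[0]
    P,Q=a.p+t[0]*d,b.p+t[1]*e;return (P+Q)/2,np.linalg.norm(P-Q)
E
python3 - <<'E'
from h import *
np.set_printoptions(precision=1,suppress=True)
S,D=Cam('scene'),Cam('side')
print('tote');
for u in[(386,236),(451,218),(516,271),(443.3,291)]:print(S.at(u,70)[:2])
for u in[(183.5,276.5),(286.5,323.5),(217.5,400),(104,338.5)]:print('side',D.at(u,70)[:2])
print('bar')
for u,v in[((276.5,239.5),(353.5,212.5)),((361.5,224),(296.5,256.5))]:print(tri(S,u,D,v),S.at(u,150)[:2],D.at(v,150)[:2])
print('crown',tri(S,(450.7,225),D,(175,282.5)))
print('cars hole')
side=lambda x,y:(325+(x-420)/3,185+y/3)
sc=lambda x,y:(100+x/5,240+y/5)
print(S.at(sc(416,163),51)[:2],D.at(side(714,100),51)[:2]);print(S.at(sc(541,376),51)[:2],D.at(side(510,81),51)[:2])
print('cab axes A',[S.at(sc(*p),51)[:2] for p in[(362,157),(460,136),(472,176),(374,196)]])
print('cab axes B',[S.at(sc(*p),51)[:2] for p in[(472,375),(575,338),(607,388),(496,424)]])
print('tray rim',[S.at(sc(*p),40)[:2] for p in[(555,73),(757,410),(335,545)]])
print('offcut top',[S.at(sc(*p),35)[:2] for p in[(433,285),(573,255),(586,298),(445,325)]])
E
```

```text
tote
[433.2 255.8]
[403.9 463.1]
[670.5 499.4]
[687.1 296.2]
side [685.2 294.5]
side [416.  262.4]
side [388.7 466.1]
side [654.6 505.3]
bar
(array([477.9, -50.8, 150.9]), np.float64(0.5276524203635908)) [476.9 -50.4] [478.7 -52.4]
(array([471.8, 167.4, 150.1]), np.float64(4.239850844957296)) [473.8 168.7] [471.3 164.9]
crown (array([572.9, 374. , 166.1]), np.float64(22.459420936635727))
cars hole
[ 407.2 -281.9] [ 403.3 -285.8]
[ 586.6 -241.2] [ 564.4 -196.2]
cab axes A [array([ 393.9, -307.8]), array([ 391. , -258.3]), array([ 426.5, -255.9]), array([ 428.3, -304.4])]
cab axes B [array([ 576.5, -271.5]), array([ 564.9, -222.8]), array([ 603.6, -213.4]), array([ 612.7, -264.6])]
tray rim [array([ 334.5, -203.8]), array([ 626.2, -149.4]), array([ 656.4, -340.1])]
offcut top [array([ 486.6, -283.2]), array([ 484. , -214.8]), array([ 518.4, -213.1]), array([ 518.2, -280.5])]
```

Estimates: tote centre (542,380) with yaw 0.14; bar middle (475,58,150), nearly along y; cab A at (405,-284), cab B at (587,-241). Next I'll go above the muffs for a wrist view.

```bash
cat >> h.py <<'E'
def mv(x,y,z,yaw):
    s=r.sense();A=R.from_euler('xyz',s['tcp_rot']);B=R.from_euler('xyz',[np.pi,0,yaw])
    t=A.inv().apply(np.array([x,y,z])-s['eef_pos'])/1000;w=(A.inv()*B).as_rotvec()
    print('t',s['clock'],'shift',t.round(4),'rot',w.round(4))
E
python3 -c "
from h import *
mv(430,50,330,.2);mv(545,380,330,.14)"
```

```text
t 0.2 shift [ 0.422  -0.5282 -0.0987] rot [-0.0008  0.      0.1407]
t 0.2 shift [ 0.6406 -0.8008 -0.0985] rot [-8.000e-04  1.000e-04  2.007e-01]
```

Emit:
send_rows:
  targets: [0.64,-0.8,-0.1,0,0,0.2,1,0.64,-0.8,-0.1,0,0,0.2,1,0.64,-0.8,-0.1,0,0,0.2,1,0.64,-0.8,-0.1,0,0,0.2,1,0.64,-0.8,-0.1,0,0,0.2,1,0.64,-0.8,-0.1,0,0,0.2,1,0.64,-0.8,-0.1,0,0,0.2,1,0.64,-0.8,-0.1,0,0,0.2,1,0.64,-0.8,-0.1,0,0,0.2,1,0.64,-0.8,-0.1,0,0,0.2,1,0.64,-0.8,-0.1,0,0,0.2,1,0.64,-0.8,-0.1,0,0,0.2,1]

```text
clock: 1.2
eef_pos: [372.0, -117.0, 280.3]
tcp_rot: [3.141, -0.001, 0.14]
contact_force: [1.3, -0.5, 0.4]
opening: 1.002
grasp_force: 0.0
```

```bash
python3 -c "
from h import *
print(r.sense()['eef_pos'],r.sense()['tcp_rot']);mv(545,380,330,.14)"
```

```text
[ 372.01426534 -116.99120043  280.26820368] [ 3.14126411e+00 -6.84061607e-04  1.40355229e-01]
t 1.2 shift [ 0.2408 -0.4679 -0.0497] rot [ 0.0003 -0.0007  0.0004]
```

Emit:
send_rows:
  targets: [0.24,-0.468,-0.05,0,0,0,1,0.24,-0.468,-0.05,0,0,0,1,0.24,-0.468,-0.05,0,0,0,1,0.24,-0.468,-0.05,0,0,0,1,0.24,-0.468,-0.05,0,0,0,1,0.24,-0.468,-0.05,0,0,0,1,0.24,-0.468,-0.05,0,0,0,1,0.24,-0.468,-0.05,0,0,0,1,0.24,-0.468,-0.05,0,0,0,1,0.24,-0.468,-0.05,0,0,0,1,0.24,-0.468,-0.05,0,0,0,1,0.24,-0.468,-0.05,0,0,0,1]

```text
clock: 2.2
eef_pos: [534.9, 353.6, 327.1]
tcp_rot: [3.141, 0.0, 0.141]
contact_force: [1.3, -0.8, 0.8]
opening: 1.001
grasp_force: 0.0
```

```bash
python3 -c "
from h import *
np.set_printoptions(precision=2,suppress=True)
s=r.sense();print(s['eef_pos'],s['tcp_rot'])
W=Cam('wrist');print(W.p,W.R,W.f);cv2.imwrite('pics/w1.png',W.im)"|head -c 900
```

```text
[534.87 353.61 327.09] [3.14 0.   0.14]
[606.05 363.49 470.98] [[ 0.14 -0.95 -0.29]
 [-0.99 -0.13 -0.04]
 [-0.    0.29 -0.96]] {'color': array([[[ 26,  43,  57],
        [ 28,  46,  60],
        [ 28,  47,  62],
        ...,
        [ 92, 124, 191],
        [ 93, 125, 191],
        [ 93, 124, 191]],

       [[ 26,  45,  58],
        [ 27,  45,  59],
        [ 29,  47,  61],
        ...,
        [ 93, 123, 191],
        [ 93, 126, 192],
        [ 92, 124, 191]],

       [[ 24,  43,  56],
        [ 24,  44,  58],
        [ 28,  46,  60],
        ...,
        [ 93, 125, 192],
        [ 92, 124, 191],
        [ 93, 125, 191]],

       ...,

       [[ 13,  12,   9],
        [ 16,  15,  16],
        [ 14,  12,   9],
        ...,
        [ 16,  15,  15],
        [ 15,  13,  12],
        [ 15,  13,  13]],

       [[ 15,  14,  13],
        [ 19,  16,  15],
        [ 15,  13,  14],
        ...,
```

View pics/w1.png

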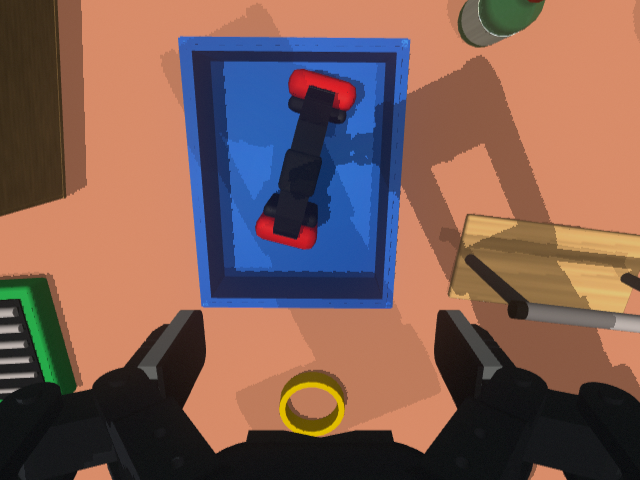

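The wrist view shows the crown pad centred near (301,173), red cups at (322,89) and (286,230), and tote rim corners (180,38),(410,40),(392,307),(202,307).

```bash
python3 -c "
from h import *
np.set_printoptions(precision=1,suppress=True)
W=Cam('wrist')
for p in[(288,149),(321,153),(313,199),(281,194),(301,173)]:print('pad',W.at(p,153)[:2])
hsv=cv2.cvtColor(W.im,cv2.COLOR_BGR2HSV);m=(((hsv[...,0]<6)|(hsv[...,0]>174))&(hsv[...,1]>190)&(hsv[...,2]>110)).astype(np.uint8);m[:30]=0
n,l,st,c=cv2.connectedComponentsWithStats(m)
for i in range(1,n):
  if st[i,4]>200:
    b=cv2.boxPoints(cv2.minAreaRect(np.argwhere(l==i)[:,::-1].astype(np.float32)));print('cup',st[i],c[i],[W.at(q,88)[:2] for q in b])
for p in[(180,38),(410,40),(392,307),(202,307)]:print('tote',W.at(p,70)[:2])
print('inner floor',[W.at(p,5)[:2] for p in[(226,62),(371,62)]])
print('bar end',W.at((517,308),150)[:2])
"
```

```text
pad [585.9 393.1]
pad [586.5 366.9]
pad [549.2 368.1]
pad [549.5 394.5]
pad [568.7 380.5]
cup [ 297   74   67   40 1335] [330.2  91. ] [array([628.6, 398.6]), array([651.8, 394.3]), array([643.9, 333.7]), array([620.2, 337. ])]
cup [263 220  60  32 840] [291.5 237.2] [array([489.2, 415.1]), array([511.8, 411.8]), array([504.5, 351.9]), array([481.5, 354.3])]
tote [665.3 509.9]
tote [693.4 299.4]
tote [425.3 263.5]
tote [394.8 474.4]
inner floor [array([657.9, 482. ]), array([680.1, 325.5])]
bar end [476.8 173.8]
```

```bash
python3 -c "
from h import *
mv(567.5,379.5,200,-.125);mv(567.5,379.5,135,-.125)"
```

```text
t 2.3 shift [ 0.0345 -0.0177  0.1267] rot [-0.002  -0.0006  0.2691]
t 2.3 shift [ 0.0344 -0.0176  0.1917] rot [-0.002  -0.0006  0.2691]
```

Emit:
send_rows:
  targets: [0.0345,-0.0175,0.125,-0.002,0,0.269,1,0.0345,-0.0175,0.125,-0.002,0,0.269,1,0.0345,-0.0175,0.125,-0.002,0,0.269,1,0.0345,-0.0175,0.125,-0.002,0,0.269,1,0.0345,-0.0175,0.125,-0.002,0,0.269,1,0.0345,-0.0175,0.125,-0.002,0,0.269,1]

```text
clock: 2.8
eef_pos: [566.6, 373.5, 203.4]
tcp_rot: [3.14, -0.0, -0.127]
contact_force: [0.0, 0.3, 1.3]
opening: 0.999
grasp_force: 0.0
```

```bash
python3 -c "
from h import *
np.set_printoptions(precision=1,suppress=True)
mv(567.5,379.5,135,-.125)
W=Cam('wrist');cv2.imwrite('pics/w2.png',W.im)"
```

```text
t 2.8 shift [ 0.  -0.   0.1] rot [ 0. -0. -0.]
```

View pics/w2.png

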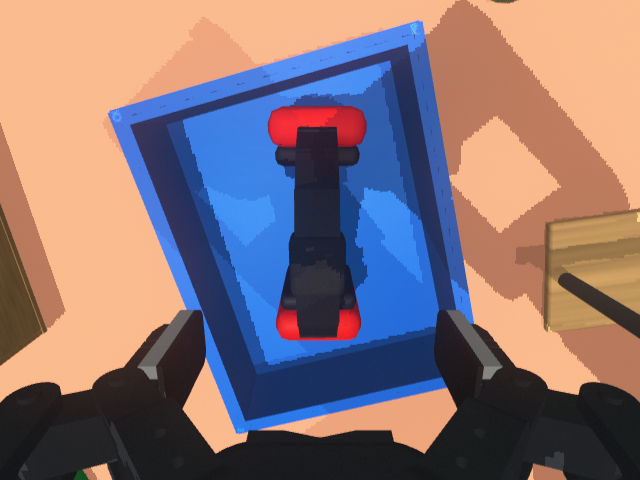

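The pad is centred near (318,265), lined up between the fingers, with the yaw correct.

```bash
python3 -c "
from h import *
W=Cam('wrist');print(r.sense()['eef_pos'],W.at((318,265),153),W.at((318,233),153),W.at((318,296),153))
mv(567.5,379.5,135,-.125)"
```

```text
[567.36955818 374.03686475 205.30690347] [567.65743268 374.08976789 153.        ] [585.06052309 371.81613168 153.        ] [549.95428171 376.40260567 153.        ]
t 2.9 shift [-0.0008 -0.0054  0.0703] rot [-0.0005 -0.0032 -0.0027]
```

Emit:
send_rows:
  targets: [0,0,0.035,0,0,0,1,0,0,0.05,0,0,0,1,0,0,0.06,0,0,0,1,0,0,0.069,0,0,0,1,0,0,0.069,0,0,0,1,0,0,0.069,0,0,0,1]
  grip_force: 60

```text
clock: 3.4
eef_pos: [566.9, 373.8, 134.4]
tcp_rot: [3.141, -0.001, -0.128]
contact_force: [0.6, -0.3, -0.8]
opening: 0.997
grasp_force: 0.0
```

Emit:
send_rows:
  targets: [0,0,0,0,0,0,-1,0,0,0,0,0,0,-1,0,0,0,0,0,0,-1,0,0,0,0,0,0,-1,0,0,0,0,0,0,-1,0,0,0,0,0,0,-1,0,0,0,0,0,0,-1,0,0,0,0,0,0,-1,0,0,0,0,0,0,-1,0,0,0,0,0,0,-1]

```text
clock: 4.23
eef_pos: [566.9, 374.0, 133.9]
tcp_rot: [3.141, -0.001, -0.128]
contact_force: [-0.2, 1.2, 5.9]
opening: 0.339
grasp_force: 60.5
```

Emit:
send_rows:
  targets: [0,0,-0.01,0,0,0,-1,0,0,-0.03,0,0,0,-1,0,0,-0.055,0,0,0,-1,0,0,-0.08,0,0,0,-1,0,0,-0.105,0,0,0,-1,0,0,-0.13,0,0,0,-1,0,0,-0.155,0,0,0,-1,0,0,-0.175,0,0,0,-1,0,0,-0.185,0,0,0,-1,0,0,-0.19,0,0,0,-1,0,0,-0.19,0,0,0,-1]

```text
clock: 5.15
eef_pos: [566.4, 373.8, 323.6]
tcp_rot: [3.14, -0.001, -0.128]
contact_force: [0.0, 0.5, -2.4]
opening: 0.338
grasp_force: 59.7
```

```bash
python3 -c "
from h import *
print(r.sense()['eef_pos']);mv(475,59,325,.03)
for n in('side','wrist'):cv2.imwrite(f'pics/l_{n}.png',Cam(n).im)
a=cv2.imread('pics/l_side.png')[120:420,60:460];b=cv2.imread('pics/l_wrist.png')[60:,120:520];b=cv2.resize(b,None,fx=.95,fy=.95)
o=np.zeros((600,800,3),np.uint8);o[:300,:400]=a;o[:399,400:780]=b;cv2.imwrite('pics/l.png',o)"
```

```text
[566.42487919 373.83606722 323.61014914]
t 5.15 shift [-0.0504  0.3239 -0.0008] rot [ 0.0018 -0.0005 -0.1582]
```

View pics/l.png

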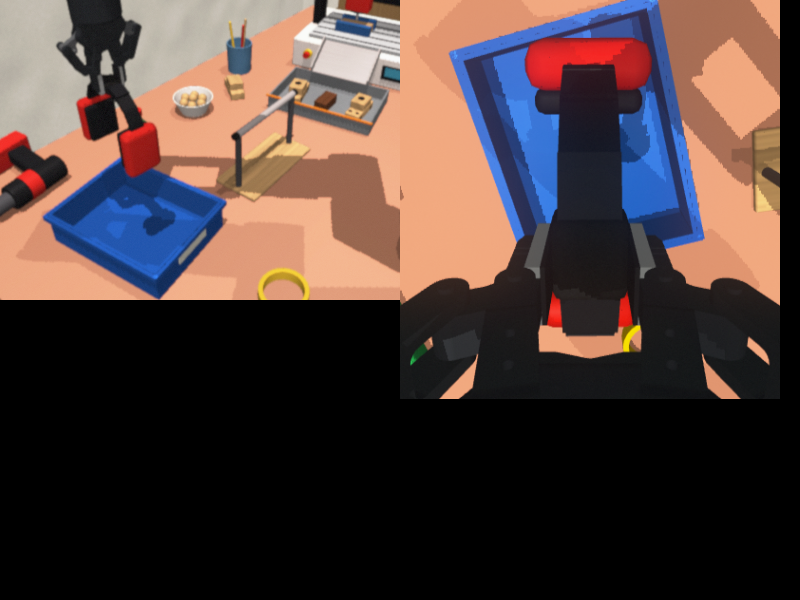

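The muffs hang level in the grip. Now I'll carry them over the bar.

Emit:
send_rows:
  targets: [-0.0015,0.01,0,0,0,-0.01,-1,-0.006,0.035,0,0,0,-0.02,-1,-0.011,0.07,0,0,0,-0.035,-1,-0.017,0.107,0,0,0,-0.05,-1,-0.023,0.145,0,0,0,-0.07,-1,-0.029,0.183,0,0,0,-0.09,-1,-0.034,0.22,0,0,0,-0.11,-1,-0.04,0.255,0,0,0,-0.13,-1,-0.045,0.285,0,0,0,-0.145,-1,-0.048,0.307,0,0,0,-0.155,-1,-0.05,0.32,0,0,0,-0.158,-1,-0.0505,0.324,0,0,0,-0.158,-1]

```text
clock: 6.25
eef_pos: [473.2, 56.7, 322.9]
tcp_rot: [3.139, 0.002, 0.028]
contact_force: [-0.2, 0.7, -2.0]
opening: 0.332
grasp_force: 59.9
```

Emit:
send_rows:
  targets: [0,0,0.01,0,0,0,-1,0,0,0.03,0,0,0,-1,0,0,0.05,0,0,0,-1,0,0,0.07,0,0,0,-1,0,0,0.09,0,0,0,-1,0,0,0.11,0,0,0,-1,0,0,0.125,0,0,0,-1,0,0,0.135,0,0,0,-1,0,0,0.14,0,0,0,-1,0,0,0.14,0,0,0,-1]

```text
clock: 7.08
eef_pos: [474.2, 59.2, 182.4]
tcp_rot: [3.14, 0.002, 0.03]
contact_force: [0.2, 0.2, -1.5]
opening: 0.337
grasp_force: 59.9
```

```bash
python3 -c "
from h import *
print(r.sense()['eef_pos'],r.sense()['tcp_rot'])
for n in('side','scene'):cv2.imwrite(f'pics/m_{n}.png',Cam(n).im)
a=cv2.imread('pics/m_side.png')[140:340,230:430];b=cv2.imread('pics/m_scene.png')[130:330,230:430]
o=np.hstack([cv2.resize(i,None,fx=2,fy=2) for i in(a,b)]);cv2.imwrite('pics/m.png',o)"
```

```text
[474.23133914  59.15411581 182.43981586] [3.13950006e+00 2.34884998e-03 3.04417833e-02]
```

View pics/m.png

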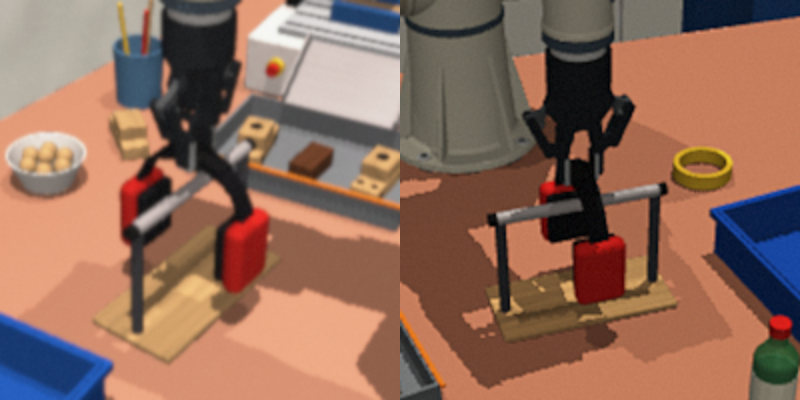

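The arch straddles the bar with the crown about 24 mm above it. I'll lower gently.

Emit:
send_rows:
  targets: [0,0,0.005,0,0,0,-1,0,0,0.01,0,0,0,-1,0,0,0.014,0,0,0,-1,0,0,0.018,0,0,0,-1,0,0,0.02,0,0,0,-1,0,0,0.022,0,0,0,-1,0,0,0.023,0,0,0,-1,0,0,0.023,0,0,0,-1]

```text
clock: 7.85
eef_pos: [474.9, 58.6, 160.6]
tcp_rot: [3.14, 0.0, 0.03]
contact_force: [0.3, -0.1, -1.2]
opening: 0.335
grasp_force: 59.9
```

Emit:
send_rows:
  targets: [0,0,0.001,0,0,0,-1,0,0,0.0015,0,0,0,-1,0,0,0.002,0,0,0,-1,0,0,0.002,0,0,0,-1]

```text
clock: 8.18
eef_pos: [474.9, 58.7, 158.8]
tcp_rot: [3.14, 0.0, 0.03]
contact_force: [-0.3, 0.1, -2.0]
opening: 0.337
grasp_force: 59.9
```

Emit:
send_rows:
  targets: [0,0,0.001,0,0,0,-1,0,0,0.002,0,0,0,-1,0,0,0.002,0,0,0,-1]

```text
clock: 8.43
eef_pos: [475.1, 58.7, 158.4]
tcp_rot: [3.14, -0.0, 0.03]
contact_force: [-7.1, -0.6, 18.9]
opening: 0.334
grasp_force: 62.8
```

Contact is made at z of about 158. Release, then raise.

Emit:
send_rows:
  targets: [0,0,-0.001,0,0,0,-0.2,0,0,-0.001,0,0,0,0,0,0,-0.001,0,0,0,0.3,0,0,-0.001,0,0,0,0.6,0,0,-0.001,0,0,0,0.6,0,0,-0.001,0,0,0,0.6,0,0,-0.001,0,0,0,0.6,0,0,-0.02,0,0,0,0.6,0,0,-0.05,0,0,0,0.6,0,0,-0.08,0,0,0,0.6,0,0,-0.115,0,0,0,0.6,0,0,-0.13,0,0,0,0.6]

```text
clock: 9.43
eef_pos: [476.4, 59.1, 290.9]
tcp_rot: [3.14, -0.005, 0.03]
contact_force: [1.0, -1.0, -0.1]
opening: 0.795
grasp_force: 0.0
```

```bash
python3 -c "
from h import *
for n in('side','scene','wrist'):cv2.imwrite(f'pics/n_{n}.png',Cam(n).im)
a=cv2.imread('pics/n_side.png')[140:340,230:430];b=cv2.imread('pics/n_scene.png')[130:330,230:430];c=cv2.imread('pics/n_wrist.png')
o=np.hstack([cv2.resize(i,(400,300)) for i in(a,b)]);p=np.zeros((300,800,3),np.uint8);p[:,:400]=cv2.resize(c,(400,300));cv2.imwrite('pics/n.png',np.vstack([o,p]))
mv(405,-284,250,1.62)"
```

```text
t 9.5833 shift [-0.0809  0.3407  0.0382] rot [ 3.4000e-03 -7.0000e-04 -1.5902e+00]
```

View pics/n.png

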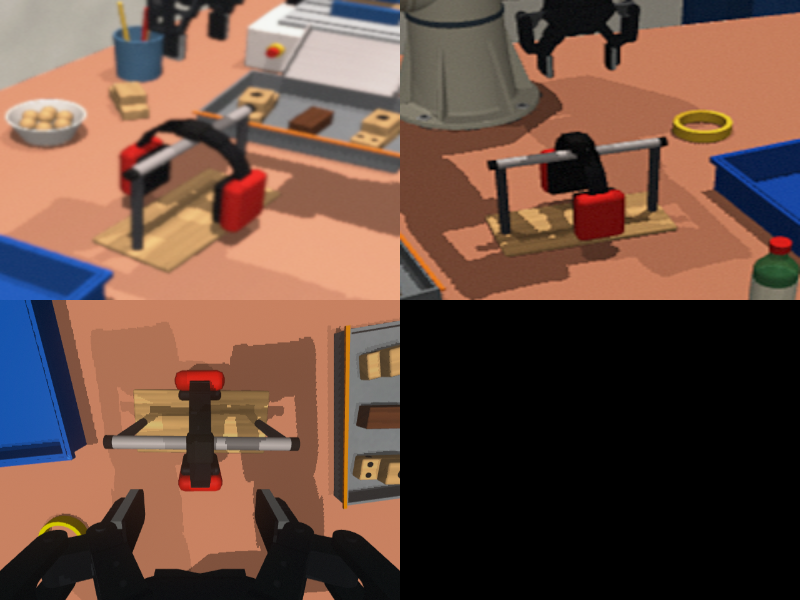

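The muffs hang cleanly on the bar. Next is the tray, measured numerically by masks.

```bash
python3 -c "
from h import *
mv(490,-300,300,1.65)"
```

```text
t 9.5833 shift [ 0.0037  0.3593 -0.0115] rot [ 3.5000e-03 -6.0000e-04 -1.6202e+00]
```

Emit:
send_rows:
  targets: [0.0037,0.36,-0.01,0.003,0,-1.62,0.4,0.0037,0.36,-0.01,0.003,0,-1.62,0.4,0.0037,0.36,-0.01,0.003,0,-1.62,0.4,0.0037,0.36,-0.01,0.003,0,-1.62,0.4,0.0037,0.36,-0.01,0.003,0,-1.62,0.4,0.0037,0.36,-0.01,0.003,0,-1.62,0.4,0.0037,0.36,-0.01,0.003,0,-1.62,0.4,0.0037,0.36,-0.01,0.003,0,-1.62,0.4,0.0037,0.36,-0.01,0.003,0,-1.62,0.4,0.0037,0.36,-0.01,0.003,0,-1.62,0.4,0.0037,0.36,-0.01,0.003,0,-1.62,0.4,0.0037,0.36,-0.01,0.003,0,-1.62,0.4]

```text
clock: 10.58
eef_pos: [488.3, -302.1, 295.0]
tcp_rot: [-3.137, -0.001, 1.418]
contact_force: [-0.4, 0.3, 0.4]
opening: 0.696
grasp_force: 0.0
```

Emit:
send_rows:
  targets: [0,0,0,0,0,-0.12,0.4,0,0,0,0,0,-0.12,0.4]

```text
clock: 10.75
eef_pos: [488.5, -300.6, 295.3]
tcp_rot: [-3.137, -0.001, 1.539]
contact_force: [0.2, -0.1, -0.8]
opening: 0.698
grasp_force: 0.0
```

```bash
cat > cars.py <<'E'
from h import *
np.set_printoptions(precision=1,suppress=True)
s=r.sense();print(s['eef_pos'],s['tcp_rot'],s['opening'])
W=Cam('wrist');cv2.imwrite('pics/w4.png',W.im);print('cam',W.p)
hsv=cv2.cvtColor(W.im,cv2.COLOR_BGR2HSV);H,S,V=[hsv[...,i].astype(int) for i in range(3)]
print('px at cars',[hsv[tuple(W.px(p)[::-1].round().astype(int)+[14,0])] for p in[(405,-284,51),(587,-241,51)]],'bg',hsv[60,20])
m=((H>=12)&(H<=24)&(S>70)&(V>60)).astype(np.uint8)
m=cv2.morphologyEx(m,cv2.MORPH_CLOSE,np.ones((15,15)));
n,l,st,c=cv2.connectedComponentsWithStats(m)
for i in range(1,n):
    if st[i,4]<1500:continue
    q=np.argwhere(l==i)[:,::-1].astype(np.float32);rc=cv2.minAreaRect(q);print('wood',st[i],c[i],'rect at z40',[W.at(b,40)[:2] for b in cv2.boxPoints(rc)])
    hull=cv2.fillConvexPoly(np.zeros_like(m),cv2.convexHull(q).astype(int),1)
    nn,ll,s2,c2=cv2.connectedComponentsWithStats(((V<45)&(hull>0)).astype(np.uint8))
    for j in range(1,nn):
        if s2[j,4]>25:print('   hole',s2[j,2:],c2[j],'z51',W.at(c2[j],51)[:2],'z29',W.at(c2[j],29)[:2])
E
python3 cars.py
```

```text
[ 488.5 -300.6  295.3] [-3.1 -0.   1.5] 0.6983471066078861
cam [ 489.6 -227.7  439.3]
px at cars [array([ 17, 132, 126], dtype=uint8), array([ 17, 130, 161], dtype=uint8)] bg [  9 132 191]
wood [ 531    0  109   90 6806] [591.5  38.2] rect at z40 [array([ 676.7, -147.2]), array([ 717.5, -101.2]), array([ 805. , -163.6]), array([ 765.8, -214.5])]
wood [ 156   27  317   82 2612] [314.1  68. ] rect at z40 [array([ 331.6, -201. ]), array([ 629. , -146.5]), array([ 631.4, -153.6]), array([ 332.3, -208.7])]
wood [ 384   88   63  107 4555] [417.5 140.2] rect at z40 [array([ 548.5, -205.5]), array([ 593.7, -195.7]), array([ 624.3, -288.8]), array([ 576.3, -300.3])]
wood [ 216  126   53   99 4206] [241.6 174.7] rect at z40 [array([ 382.1, -228.6]), array([ 427.7, -224.7]), array([ 432.8, -322. ]), array([ 383.9, -326.6])]
   hole [ 18  16 223] [238.3 185.4] z51 [ 405.8 -282.8] z29 [ 401.1 -285.9]
```

```bash
python3 -c "
from h import *
mv(405.5,-281.5,130,1.614)"
```

```text
t 10.8 shift [ 0.0155 -0.0832  0.166 ] rot [-0.0039 -0.0013 -0.082 ]
```

Emit:
send_rows:
  targets: [0.0155,-0.083,0.165,-0.004,-0.001,-0.082,0.22,0.0155,-0.083,0.165,-0.004,-0.001,-0.082,0.22,0.0155,-0.083,0.165,-0.004,-0.001,-0.082,0.22,0.0155,-0.083,0.165,-0.004,-0.001,-0.082,0.22,0.0155,-0.083,0.165,-0.004,-0.001,-0.082,0.22,0.0155,-0.083,0.165,-0.004,-0.001,-0.082,0.22,0.0155,-0.083,0.165,-0.004,-0.001,-0.082,0.22,0.0155,-0.083,0.165,-0.004,-0.001,-0.082,0.22]

```text
clock: 11.47
eef_pos: [408.3, -283.1, 133.8]
tcp_rot: [3.137, 0.003, 1.614]
contact_force: [-0.2, -0.0, 0.3]
opening: 0.608
grasp_force: 0.0
```

```bash
python3 cars.py; python3 -c "
from h import *
mv(405.5,-281.5,14,1.614)"
```

```text
[ 408.3 -283.1  133.8] [3.1 0.  1.6] 0.6079336076189487
cam [ 402.6 -209.6  277.5]
px at cars [array([ 17, 128, 155], dtype=uint8), array([13, 79, 58], dtype=uint8)] bg [ 10 127 227]
wood [ 194   37  446   79 5669] [417.8  76.1] rect at z40 [array([ 331.7, -201.4]), array([ 576.3, -157. ]), array([ 579.3, -163.6]), array([ 332.5, -208.7])]
wood [  548   114    92   162 12366] [593.9 193. ] rect at z40 [array([ 534.6, -201.7]), array([ 586. , -195.8]), array([ 620.6, -291.7]), array([ 562.8, -298.7])]
   hole [ 8 14 88] [555.5 156.2] z51 [ 538.1 -222.1] z29 [ 551.2 -223.3]
   hole [ 9 13 74] [561.9 247. ] z51 [ 553.6 -275.4] z29 [ 568.3 -281.8]
wood [ 285  151   67  149 8888] [317.8 223.3] rect at z40 [array([ 384.1, -226.4]), array([ 423. , -224.7]), array([ 429.3, -320.1]), array([ 385.7, -321.8])]
   hole [ 28  24 371] [319.5 253.2] z51 [ 406.9 -285.4] z29 [ 407.3 -292.7]
t 11.5167 shift [ 0.0023 -0.0037  0.1202] rot [0.005  0.0033 0.0012]
```

Emit:
send_rows:
  targets: [0,-0.0025,0.03,0.004,0.003,0,0.22,0,-0.0025,0.06,0.004,0.003,0,0.22,0,-0.0025,0.075,0.004,0.003,0,0.22,0,-0.0025,0.075,0.004,0.003,0,0.22,0,-0.0025,0.075,0.004,0.003,0,0.22]

```text
clock: 11.93
eef_pos: [405.5, -282.9, 58.3]
tcp_rot: [-3.141, -0.001, 1.616]
contact_force: [0.7, 0.1, -0.1]
opening: 0.609
grasp_force: 0.0
```

Emit:
send_rows:
  targets: [0,0.001,0.015,0,0,0,0.22,0,0.001,0.03,0,0,0,0.22,0,0.001,0.04,0,0,0,0.22,0,0.001,0.044,0,0,0,0.22,0,0.001,0.044,0,0,0,0.22]
  grip_force: 40

```text
clock: 12.35
eef_pos: [405.7, -282.5, 13.9]
tcp_rot: [-3.14, -0.002, 1.616]
contact_force: [-0.1, -0.9, 0.6]
opening: 0.606
grasp_force: 0.0
```

Emit:
send_rows:
  targets: [0,0,0,0,0,0,-1,0,0,0,0,0,0,-1,0,0,0,0,0,0,-1,0,0,0,0,0,0,-1,0,0,0,0,0,0,-1,0,0,0,0,0,0,-1]

```text
clock: 12.85
eef_pos: [406.0, -282.8, 14.6]
tcp_rot: [-3.141, -0.001, 1.616]
contact_force: [-0.4, -0.6, 6.4]
opening: 0.461
grasp_force: 41.3
```

Emit:
send_rows:
  targets: [0,0,-0.01,0,0,0,-1,0,0,-0.03,0,0,0,-1,0,0,-0.055,0,0,0,-1,0,0,-0.08,0,0,0,-1,0,0,-0.11,0,0,0,-1,0,0,-0.14,0,0,0,-1,0,0,-0.17,0,0,0,-1,0,0,-0.2,0,0,0,-1,0,0,-0.22,0,0,0,-1,0,0,-0.23,0,0,0,-1,0,0,-0.235,0,0,0,-1,0,0,-0.235,0,0,0,-1]

```text
clock: 13.85
eef_pos: [405.7, -282.7, 249.2]
tcp_rot: [-3.141, -0.001, 1.616]
contact_force: [-0.1, -0.7, -1.4]
opening: 0.46
grasp_force: 40.5
```

```bash
python3 -c "
from h import *
print(r.sense()['eef_pos'],r.sense()['opening']);mv(483,376,248,1.71)"
```

```text
[ 405.73546341 -282.72911102  249.22059523] 0.45997828590473777
t 13.85 shift [0.6545 0.1071 0.0018] rot [-0.0008 -0.0011 -0.0937]
```

Emit:
send_rows:
  targets: [0.01,0.002,0,0,0,0,-1,0.03,0.005,0,0,0,0,-1,0.06,0.01,0,0,0,0,-1,0.09,0.015,0,0,0,0,-1,0.125,0.02,0,0,0,0,-1,0.16,0.026,0,0,0,0,-1,0.195,0.032,0,0,0,0,-1,0.23,0.038,0,0,0,0,-1,0.265,0.043,0,0,0,0,-1,0.3,0.049,0,0,0,0,-1,0.335,0.055,0,0,0,0,-1,0.37,0.061,0,0,0,0,-1]

```text
clock: 14.85
eef_pos: [448.3, 91.8, 247.5]
tcp_rot: [-3.137, -0.001, 1.616]
contact_force: [1.6, -1.0, -1.5]
opening: 0.464
grasp_force: 40.5
```

Emit:
send_rows:
  targets: [0.035,0.006,0,0,0,-0.01,-1,0.07,0.012,0,0,0,-0.02,-1,0.105,0.017,0,0,0,-0.03,-1,0.14,0.023,0,0,0,-0.045,-1,0.175,0.029,0,0,0,-0.06,-1,0.205,0.034,0,0,0,-0.07,-1,0.235,0.039,0,0,0,-0.08,-1,0.26,0.043,0,0,0,-0.09,-1,0.275,0.045,0,0,0,-0.094,-1,0.2845,0.046,0,0,0,-0.094,-1,0.2845,0.046,0,0,0,-0.094,-1,0.2845,0.046,0,0,0,-0.094,-1]

```text
clock: 15.85
eef_pos: [482.3, 375.2, 248.7]
tcp_rot: [-3.139, -0.001, 1.71]
contact_force: [0.4, -0.7, -0.9]
opening: 0.462
grasp_force: 40.5
```

```bash
python3 -c "
from h import *
np.set_printoptions(precision=1,suppress=True)
print(r.sense()['eef_pos'],r.sense()['opening']);mv(483,376,60,1.71)
W=Cam('wrist');h=cv2.cvtColor(W.im,cv2.COLOR_BGR2HSV);b=((h[...,0]>100)&(h[...,0]<125)&(h[...,1]>150)&(h[...,2]>40)).astype(np.uint8)
q=np.argwhere(b)[:,::-1];print(q.min(0),q.max(0))
S=Cam('scene');h=cv2.cvtColor(S.im,cv2.COLOR_BGR2HSV);print('ok')
import itertools
c=cv2.convexHull(q.astype(np.float32));a=cv2.approxPolyDP(c,8,True)[:,0];print([(p,W.at(p,70)[:2]) for p in a])"
```

```text
[482.3 375.2 248.7] 0.4623696307306168
t 15.85 shift [0.  0.  0.2] rot [-0. -0.  0.]
[224  83] [580 333]
ok
[(array([579.,  86.], dtype=float32), array([662.5, 502.4])), (array([534., 333.], dtype=float32), array([690.7, 292.3])), (array([419., 332.], dtype=float32), array([585.8, 278.6])), (array([237., 307.], dtype=float32), array([417.9, 280.6])), (array([225.,  83.], dtype=float32), array([394.2, 467.3]))]
```

Emit:
send_rows:
  targets: [0,0,0.015,0,0,0,-1,0,0,0.04,0,0,0,-1,0,0,0.07,0,0,0,-1,0,0,0.1,0,0,0,-1,0,0,0.13,0,0,0,-1,0,0,0.16,0,0,0,-1,0,0,0.185,0,0,0,-1,0,0,0.205,0,0,0,-1,0,0,0.218,0,0,0,-1,0,0,0.225,0,0,0,-1,0,0,0.228,0,0,0,-1,0,0,0.228,0,0,0,-1]

```text
clock: 16.95
eef_pos: [482.8, 376.1, 21.9]
tcp_rot: [-3.14, -0.002, 1.71]
contact_force: [-0.6, 0.0, -0.6]
opening: 0.464
grasp_force: 40.5
```

Emit:
send_rows:
  targets: [0,0,0.002,0,0,0,-1,0,0,0.004,0,0,0,-1,0,0,0.0055,0,0,0,-1,0,0,0.0055,0,0,0,-1]

```text
clock: 17.28
eef_pos: [482.6, 376.5, 16.4]
tcp_rot: [-3.141, -0.002, 1.71]
contact_force: [-0.0, -0.3, -1.7]
opening: 0.462
grasp_force: 40.5
```

Emit:
send_rows:
  targets: [0,0,0.001,0,0,0,-1,0,0,0.002,0,0,0,-1,0,0,0.002,0,0,0,-1]

```text
clock: 17.53
eef_pos: [482.6, 376.5, 14.6]
tcp_rot: [-3.14, -0.002, 1.71]
contact_force: [-1.8, -0.9, 4.1]
opening: 0.465
grasp_force: 41.1
```

Emit:
send_rows:
  targets: [0,0,0,0,0,0,0.05,0,0,0,0,0,0,0.22,0,0,0,0,0,0,0.22,0,0,0,0,0,0,0.22,0,0,-0.015,0,0,0,0.22,0,0,-0.04,0,0,0,0.22,0,0,-0.08,0,0,0,0.22,0,0,-0.12,0,0,0,0.22,0,0,-0.16,0,0,0,0.22,0,0,-0.2,0,0,0,0.22,0,0,-0.235,0,0,0,0.22,0,0,-0.27,0,0,0,0.22]

```text
clock: 18.53
eef_pos: [482.8, 375.7, 286.3]
tcp_rot: [-3.141, -0.002, 1.71]
contact_force: [0.0, 0.7, -1.1]
opening: 0.611
grasp_force: 0.0
```

```bash
python3 -c "
from h import *
print(r.sense()['eef_pos'],r.sense()['opening']);mv(586,-245,200,1.8);mv(586,-245,285,1.8)"
```

```text
[482.78749902 375.73204239 286.33009606] 0.6112613725034137
t 18.5333 shift [-0.6292  0.016   0.0849] rot [-0.0006 -0.0023 -0.0898]
t 18.5333 shift [-6.291e-01  1.590e-02 -1.000e-04] rot [-0.0006 -0.0023 -0.0898]
```

Emit:
send_rows:
  targets: [-0.629,0.016,0,0,0,-0.09,0.22,-0.629,0.016,0,0,0,-0.09,0.22,-0.629,0.016,0,0,0,-0.09,0.22,-0.629,0.016,0,0,0,-0.09,0.22,-0.629,0.016,0,0,0,-0.09,0.22,-0.629,0.016,0,0,0,-0.09,0.22,-0.629,0.016,0,0,0,-0.09,0.22,-0.629,0.016,0,0,0,-0.09,0.22,-0.629,0.016,0,0,0,-0.09,0.22,-0.629,0.016,0,0,0,-0.09,0.22,-0.629,0.016,0,0,0,-0.09,0.22,-0.629,0.016,0,0,0,-0.09,0.22]

```text
clock: 19.53
eef_pos: [564.9, -119.5, 283.2]
tcp_rot: [-3.141, -0.002, 1.8]
contact_force: [0.0, 1.0, 0.0]
opening: 0.617
grasp_force: 0.0
```

```bash
python3 -c "
from h import *
print(r.sense()['eef_pos'],r.sense()['tcp_rot']);mv(586,-245,150,1.8)"
```

```text
[ 564.86441702 -119.45763066  283.24785008] [-3.14061483e+00 -1.89763265e-03  1.80013772e+00]
t 19.5333 shift [-0.1273 -0.0078  0.133 ] rot [-0.001  -0.0019  0.0001]
```

Emit:
send_rows:
  targets: [-0.03,-0.002,0.03,0,0,0,0.22,-0.06,-0.004,0.06,0,0,0,0.22,-0.09,-0.006,0.09,0,0,0,0.22,-0.127,-0.008,0.12,0,0,0,0.22,-0.127,-0.008,0.133,0,0,0,0.22,-0.127,-0.008,0.133,0,0,0,0.22,-0.127,-0.008,0.133,0,0,0,0.22]

```text
clock: 20.12
eef_pos: [585.0, -242.5, 149.0]
tcp_rot: [-3.138, -0.004, 1.799]
contact_force: [-0.9, 0.3, 0.2]
opening: 0.608
grasp_force: 0.0
```

```bash
sed -i 's/V<45)&/V<np.median(V[l==i])*.45)\&/' cars.py; python3 cars.py
```

```text
[ 585.  -242.5  149. ] [-3.1 -0.   1.8] 0.6081448203545299
cam [ 567.1 -171.6  293.1]
px at cars [array([98, 11, 89], dtype=uint8), array([13, 55, 42], dtype=uint8)] bg [  9 130 137]
wood [   0   89  429   32 4986] [213.7 104.2] rect at z40 [array([ 373.5, -201.1]), array([ 373.8, -193.9]), array([ 628.6, -147. ]), array([ 630.4, -153.9])]
wood [  513    90   127   149 12050] [585.2 161.2] rect at z40 [array([ 680.1, -145.8]), array([ 717.5, -103.7]), array([ 800.7, -160.2]), array([ 763.5, -208.7])]
   hole [  81  109 2029] [557.6 179.2] z51 [ 715.7 -169.7] z29 [ 729.2 -169.5]
wood [ 165  168   56  102 4236] [191.4 218.3] rect at z40 [array([ 480.1, -284.3]), array([ 479.6, -217.1]), array([ 512.2, -213.3]), array([ 515.1, -280.6])]
wood [ 290  168   65  141 7758] [322.5 237.2] rect at z40 [array([ 552.6, -203.3]), array([ 591. , -192.3]), array([ 619.8, -284.9]), array([ 577.3, -297.4])]
   hole [ 28  26 566] [322.4 245.2] z51 [ 584.9 -243.4] z29 [ 586.5 -249.9]
   hole [ 14  12 125] [339.5 291. ] z51 [ 603.2 -272. ] z29 [ 606.5 -281.1]
   hole [ 13  12 125] [311.9 292.5] z51 [ 585.6 -277.1] z29 [ 587.2 -286.7]
```

```bash
python3 -c "
from h import *
mv(585.3,-245,60,1.856)"
```

```text
t 20.1667 shift [-0.0029 -0.0011  0.0904] rot [-0.0013 -0.0025 -0.056 ]
```

Emit:
send_rows:
  targets: [-0.002,0,0.03,-0.001,-0.002,-0.056,0.22,-0.002,0,0.06,-0.001,-0.002,-0.056,0.22,-0.002,0,0.085,-0.001,-0.002,-0.056,0.22,-0.002,0,0.09,-0.001,-0.002,-0.056,0.22,-0.002,0,0.09,-0.001,-0.002,-0.056,0.22,-0.002,0,0.09,-0.001,-0.002,-0.056,0.22]

```text
clock: 20.67
eef_pos: [587.5, -244.1, 62.0]
tcp_rot: [3.14, 0.001, 1.857]
contact_force: [0.1, -0.2, 0.7]
opening: 0.611
grasp_force: 0.0
```

Emit:
send_rows:
  targets: [0,-0.002,0.015,0,0,0,0.22,0,-0.002,0.03,0,0,0,0.22,0,-0.002,0.042,0,0,0,0.22,0,-0.002,0.047,0,0,0,0.22,0,-0.002,0.047,0,0,0,0.22]

```text
clock: 21.08
eef_pos: [584.3, -244.8, 12.9]
tcp_rot: [-3.141, -0.0, 1.856]
contact_force: [-0.9, 0.5, 0.3]
opening: 0.606
grasp_force: 0.0
```

Emit:
send_rows:
  targets: [0,0,0,0,0,0,-1,0,0,0,0,0,0,-1,0,0,0,0,0,0,-1,0,0,0,0,0,0,-1,0,0,0,0,0,0,-1,0,0,0,0,0,0,-1]

```text
clock: 21.58
eef_pos: [585.0, -245.2, 13.9]
tcp_rot: [3.141, 0.001, 1.856]
contact_force: [-0.6, 1.2, 6.7]
opening: 0.466
grasp_force: 41.9
```

Emit:
send_rows:
  targets: [0,0,-0.01,0,0,0,-1,0,0,-0.03,0,0,0,-1,0,0,-0.055,0,0,0,-1,0,0,-0.08,0,0,0,-1,0,0,-0.11,0,0,0,-1,0,0,-0.14,0,0,0,-1,0,0,-0.17,0,0,0,-1,0,0,-0.2,0,0,0,-1,0,0,-0.22,0,0,0,-1,0,0,-0.23,0,0,0,-1,0,0,-0.235,0,0,0,-1,0,0,-0.235,0,0,0,-1]

```text
clock: 22.58
eef_pos: [584.3, -245.0, 248.4]
tcp_rot: [3.141, 0.0, 1.856]
contact_force: [0.3, 0.8, -1.7]
opening: 0.463
grasp_force: 41.1
```

```bash
python3 -c "
from h import *
print(r.sense()['eef_pos'],r.sense()['opening']);mv(605,391,248,1.71)"
```

```text
[ 584.29675511 -244.97552699  248.4495054 ] 0.4625572553314473
t 22.5833 shift [6.044e-01 1.989e-01 2.000e-04] rot [0.0004 0.0004 0.1462]
```

Emit:
send_rows:
  targets: [0.01,0.003,0,0,0,0,-1,0.03,0.01,0,0,0,0,-1,0.06,0.02,0,0,0,0,-1,0.09,0.03,0,0,0,0,-1,0.12,0.04,0,0,0,0,-1,0.15,0.05,0,0,0,0,-1,0.18,0.06,0,0,0,0,-1,0.21,0.07,0,0,0,0,-1,0.24,0.08,0,0,0,0,-1,0.27,0.09,0,0,0,0,-1,0.3,0.1,0,0,0,0,-1,0.33,0.109,0,0,0,0,-1]

```text
clock: 23.58
eef_pos: [594.5, 104.5, 245.8]
tcp_rot: [-3.138, -0.001, 1.856]
contact_force: [0.6, -0.5, -1.9]
opening: 0.46
grasp_force: 41.1
```

Emit:
send_rows:
  targets: [0.03,0.01,0,0,0,0.015,-1,0.06,0.02,0,0,0,0.03,-1,0.09,0.03,0,0,0,0.045,-1,0.12,0.04,0,0,0,0.06,-1,0.15,0.05,0,0,0,0.08,-1,0.18,0.06,0,0,0,0.1,-1,0.21,0.07,0,0,0,0.12,-1,0.24,0.08,0,0,0,0.135,-1,0.26,0.086,0,0,0,0.146,-1,0.274,0.09,0,0,0,0.146,-1,0.274,0.09,0,0,0,0.146,-1,0.274,0.09,0,0,0,0.146,-1]

```text
clock: 24.58
eef_pos: [604.2, 390.7, 246.1]
tcp_rot: [-3.139, 0.001, 1.712]
contact_force: [-1.2, -0.4, -0.4]
opening: 0.462
grasp_force: 41.1
```

```bash
python3 - <<'E'
from h import *
mv(605,391,20,1.71)
o=[]
for n in('side','scene'):
    im=Cam(n).im;cv2.imwrite(f'pics/p_{n}.png',im)
print(r.sense()['eef_pos'],r.sense()['opening'])
# car A cab hole in the tote, scene view
S=Cam('scene');h=cv2.cvtColor(S.im,cv2.COLOR_BGR2HSV)
m=((h[...,0]>=12)&(h[...,0]<=24)&(h[...,1]>70)&(h[...,2]>60)).astype(np.uint8);n,l,st,c=cv2.connectedComponentsWithStats(m)
for i in range(1,n):
    if st[i,4]>80 and 390<c[i][0]<515 and 215<c[i][1]<310:print(st[i],c[i],S.at(c[i],35)[:2])
E
```

```text
t 24.5833 shift [0.0005 0.0015 0.2261] rot [-0.0026  0.0015  0.0018]
[604.79623263 389.5075466  247.00450301] 0.46235770188564584
[417 239  38  26 595] [434.31260504 251.80840336] [494.68635053 371.57840783]
```

Emit:
send_rows:
  targets: [0,0,0.015,0,0,0,-1,0,0,0.04,0,0,0,-1,0,0,0.07,0,0,0,-1,0,0,0.1,0,0,0,-1,0,0,0.13,0,0,0,-1,0,0,0.16,0,0,0,-1,0,0,0.185,0,0,0,-1,0,0,0.205,0,0,0,-1,0,0,0.218,0,0,0,-1,0,0,0.225,0,0,0,-1,0,0,0.228,0,0,0,-1,0,0,0.228,0,0,0,-1]

```text
clock: 25.73
eef_pos: [605.5, 390.4, 20.1]
tcp_rot: [3.142, -0.0, 1.71]
contact_force: [0.2, -0.2, -1.7]
opening: 0.463
grasp_force: 41.1
```

Emit:
send_rows:
  targets: [0,0,0.002,0,0,0,-1,0,0,0.003,0,0,0,-1,0,0,0.004,0,0,0,-1,0,0,0.004,0,0,0,-1]

```text
clock: 26.07
eef_pos: [605.3, 390.8, 16.4]
tcp_rot: [3.141, -0.0, 1.71]
contact_force: [0.7, -0.7, -1.6]
opening: 0.462
grasp_force: 41.1
```

Emit:
send_rows:
  targets: [0,0,0.001,0,0,0,-1,0,0,0.002,0,0,0,-1,0,0,0.0025,0,0,0,-1,0,0,0.0025,0,0,0,-1]

```text
clock: 26.4
eef_pos: [605.3, 390.8, 14.0]
tcp_rot: [3.141, -0.0, 1.71]
contact_force: [-1.1, -0.8, 4.1]
opening: 0.461
grasp_force: 41.6
```

Emit:
send_rows:
  targets: [0,0,0,0,0,0,0.05,0,0,0,0,0,0,0.22,0,0,0,0,0,0,0.22,0,0,0,0,0,0,0.22,0,0,-0.015,0,0,0,0.22,0,0,-0.04,0,0,0,0.22,0,0,-0.08,0,0,0,0.22,0,0,-0.12,0,0,0,0.22,0,0,-0.16,0,0,0,0.22,0,0,-0.2,0,0,0,0.22,0,0,-0.23,0,0,0,0.22,0,0,-0.23,0,0,0,0.22]

```text
clock: 27.4
eef_pos: [608.1, 392.5, 253.2]
tcp_rot: [3.13, -0.005, 1.71]
contact_force: [0.2, -0.1, 0.4]
opening: 0.61
grasp_force: 0.0
```

```bash
python3 - <<'E'
from h import *
print(r.sense()['eef_pos'])
a=Cam('scene').im[200:440,90:530];b=Cam('side').im[140:420,80:480]
o=np.zeros((560,800,3),np.uint8);o[:240,:440]=a;o[280:560,400:800]=b;w=cv2.resize(Cam('wrist').im,(360,270));o[:270,440:800]=w;o[250:530,:400]=cv2.resize(b,(400,280));cv2.imwrite('pics/end.png',o)
E
```

```text
[608.08229175 392.47533624 253.20728266]
```

View pics/end.png

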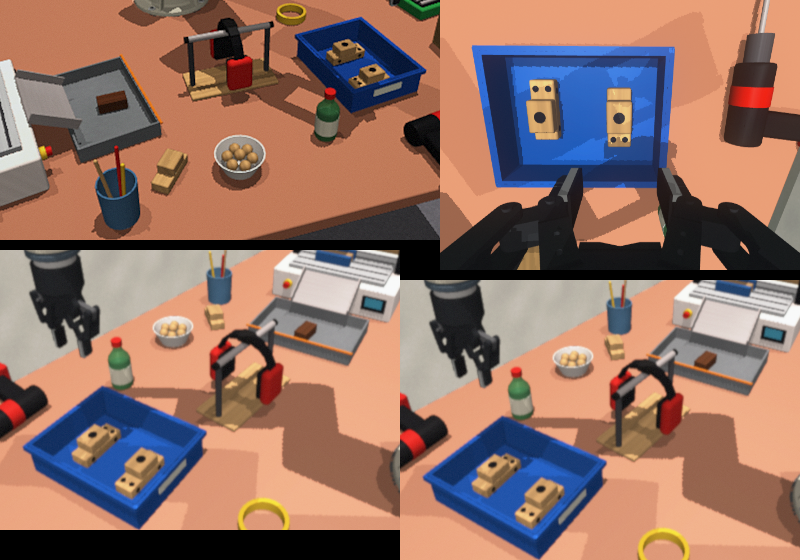

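Both cars lie flat in the tote, cab up. The muffs hang on the bar, the offcut is in the tray, and the other things look undisturbed.

```bash
python3 -c "
from rig import r
print(r.sign_off())"
```

```text
the job is handed in; nothing more can be done
None
```

I hung the ear defenders on the rail bar, set both drilled cars flat and cab up in the tote, left the offcut in the tray, and handed the job in at about 27.5 s of the 72 s; the hand-in returned no verdict.

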